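# Stand the long spoon in the iced-tea jug

## Robot

A 6-joint arm with a two-finger parallel gripper is mounted at the origin on the work surface. World frame = base frame: x ahead of the robot, y to its left, z up, the work surface at z = 0. Lengths are in m, angles in rad, forces in N, time in s.
With the tool pointing down it reaches from about 0.375 to 0.925 m from the base axis. Payload 5.7 kg.
Tool frame: the origin (TCP) lies at the centre of the arm's flange, where the gripper is bolted on; the fingertips stand tip_extent ahead of it and the grasp point (between the pads) lies 155 mm ahead of it (tip_extent is the distance from the TCP to the fingertips, in m); y points along the fingers, z is the direction in which the jaws open and shut, and the axes are right-handed (so a half turn about y gives the same grasp; the last joint's range is limited). The gripper opens to 85 mm and grips with 20 to 120 N. Pads are 22 mm wide; open, the fingers measure 114 mm over their backs; the gripper's body (76 mm by 85 mm) begins 54 mm behind the grasp point. The pads swing forward as they close: fully open they stand 13 mm farther back than shut.
Start: joints at [-1.228, 0.359, 1.51, -0, 1.272, -0.115], TCP at [0.265, -0.538, 0.405] pointing down, gripper open.
Joint ranges: [-2.97, 2.97], [-1.01, 2.36], [0.21, 2.38], [-0.96, 4.11], [0.2, 2.71], [-2.98, 2.98]. Speed limits (rad/s): [2.39, 2.39, 3.14, 3.14, 3.14, 3.14].

## Interface

Orientations are given as a 3x3 rotation matrix whose columns are the frame's x, y, z axes.
In Python, from cell import read_state, get_image, sign_off, outline_of, tip_extent gives the robot as it stands.
- The arm moves only by the tool jog_arm, never from a script. Its argument "steps" is a list of rows, each a list of 3 entries, a list of its own where there are three numbers: the turn, a rotation vector about the tool's x, y, z as a fraction of full scale, then the shift along the tool's x, y, z as a fraction of full scale, then the opening, from 0 (shut) to 1 (fully open). A call has 1 to 20 rows; each row shifts and turns the pose as measured when the row begins, along the tool's axes as they then stand; what a row does not reach is not made up. Full scale, the value 1, is 40 mm for a shift and 90 degrees for a turn. A row lasts 1/10 s, in which the tool goes at most 50 mm and 8.59 degrees, less where a joint would pass 70% of its speed; a pose out of reach is approached as far as the arm can. A call with a number of a shift or a turn outside -1 to 1 is refused whole. A call with a gripper value outside its range is refused whole. The fingers move at their own pace and stop on an object; the grip force is fixed at half the most. Time passes only in rows, so rows that do not move let the fingers close. It gives the time, the measured TCP pose, the force and the opening at its end, in the units of the state.
- read_state(): the state, without advancing time (a new reading comes with each control period).
- get_image(name): name is "side" or "top"; returns a dict with "img" (480x640x3 uint8, red, green, blue), "range_z" (480x640 float32, m along the optical axis (not along the pixel's ray), 0 where there is no reading), "camera_matrix" (3x3 intrinsics, pixels), "eye" and "rotation" of the camera in the world. Camera axes: x right, y down, z forward; pixel columns grow to the right and rows downward; lengths in m; the calibration is good to about 2 mm. A picture is of the moment at which its call begins.
- sign_off(): hands the job in, once; it reports no verdict.
Trained networks look in a picture, given as the dict that the camera call returned (one of the last four; its "shot" number tells which), for a name from the list of things; names that differ only in an ending like _2 or _b are one class to them, and where a whole thing is asked for, a point or a joint stands for the part that bears it (a point fixed in the world has none). Each returns a list of dicts, best first, with "p" (0 to 1); they miss things now and then, are a little off and sometimes report something else, mostly with a low value. They report only what shows in the picture. A call takes as long as a camera call.
- outline_of(picture, name): "mask" (480x640 bool, what is visible of it) and "rect" ([left, top, right, bottom] in pixels, round what is visible of it).
The state is a dict: "time_s": time; "joints": joint angles; "dq": joint speeds; "joint_torque": joint torques, N m; "eef_pos": TCP position; "eef_rot": TCP orientation; "contact_force": force on the tool from outside, world axes, zero at the start; "torque": the same for the moment, N m; "opening": finger opening in m.
Only numpy, scipy, OpenCV 4.12 (cv2) and the standard library are available. Lean on these libraries where they do the work, as an engineer would, in place of code of your own. Each camera call takes 0.05 s, during which the arm holds its last target.

## Task

Take the longer of the two wooden spoons out of the cutlery caddy and lower it, bowl down, into the jug without dropping it in, until the bowl is at the bottom. Leave it standing in the jug with its handle leaning on the rim right above the jug's own handle, so that the pouring lip opposite stays clear. The jug stays standing where it is, and the glasses, the sugar jar and the short spoon are not to be disturbed.

Things in the scene. Friction and masses are not known exactly. Their poses are not given: they have to be found in the camera images.
- long_spoon: Plain light-wood spoon, 215 mm long, 20 to 40 g; starts standing bowl down in one of the caddy's two cells, leaning about 22 degrees on the top edge of a long wall. Origin at the tip of its bowl; its z axis runs along the spoon from the bowl to the handle's end. Bowl 48 mm long, 32 mm wide (along its x), under 12 mm thick; the rest is a straight round handle, about 10 mm in diameter.
- long_spoon_end (a point): The end of the long spoon's handle, on its axis, 215 mm from the bowl tip; about 205 mm above the counter at the start.
- short_spoon: Bystander: the same wooden spoon but 150 mm long, standing bowl down in the caddy's other cell and leaning the same way; its handle's end is about 145 mm above the counter. Origin at the tip of its bowl, z axis towards the handle's end.
- caddy: Dark wooden cutlery caddy, open at the top, 120 mm (x) by 75 mm (y) by 105 mm high, walls 6 mm, floor 6 mm, divided in two cells side by side along its x, each 51 by 63 mm inside; does not move. Origin at the centre of its underside. The spoons' handles lean over the wall on its +y side.
- jug: White stoneware jug standing on the tray, 135 mm high, 0.6 to 0.9 kg, loose. Origin at the centre of its underside, z up its axis. Round, about 100 mm across outside; inside, the floor is 6 mm above the underside, radius 46 mm near the floor, 43 mm at the neck (110 mm up) and 44 mm at the rim. Its loop handle is on its +x side, reaching 93 mm from the axis and 125 mm up, lower than the rim; its pouring lip is on the -x side, reaching 66 mm from the axis.
- jug_rim (a point): Centre of the jug's mouth, level with the rim, 135 mm above the jug's underside.
- tray: Silver tray, 275 by 435 mm with a low rim to 22 mm above the counter and a loop handle at each end of its y axis; its floor, on which jug and glasses stand, is 10 mm above the counter. Does not move. Origin on the counter under its centre.
- glass_a: Bystander: clear tumbler on the tray, 105 mm high, 66 mm across the rim. Origin at the centre of its underside.
- glass_b: Bystander: another such tumbler on the tray. Origin at the centre of its underside.
- sugar_jar: Bystander: white ceramic sugar jar with a knobbed lid, 96 mm high, 84 mm across, on the counter. Origin at the centre of its underside.

How it is judged:
On the way:
1. the long spoon is lowered in the jug while held, its bowl tip within 35 mm of the jug's floor before it is let go (z of long_spoon in the frame of jug between 0 and 0.041 m and horizontal distance between long_spoon and jug below 0.05 m and contact force between the fingers and long_spoon above 0.5 N), for 0.1 s.
At the end, for the whole second after the job is handed in: The long spoon stands at rest in the upright jug, released, its bowl tip at the jug's floor (within 16 mm), its handle leaning on the rim on the handle's side: the handle's end is at least 40 mm from the jug's axis towards the jug's handle and at most 40 mm to either side of that direction (z of long_spoon in the frame of jug between 0 and 0.022 m and horizontal distance between long_spoon and jug below 0.05 m and x of long_spoon_end in the frame of jug above 0.04 m and y of long_spoon_end in the frame of jug between -0.04 and 0.04 m and z of long_spoon_end in the frame of jug above 0.16 m and linear speed of long_spoon below 0.03 m/s and angle between jug's own z axis and vertical below 0.1 rad); the robot touches nothing.
It fails at once if the jug is shoved more than 40 mm or tipped (distance of jug from where it was at the start of the episode above 0.04 m or angle between jug's own z axis and vertical above 0.35 rad).
It fails at once if a glass is shoved more than 30 mm or knocked over (distance of any of glass_a, glass_b from where it was at the start of the episode above 0.03 m or angle between any of glass_a, glass_b's own z axis and vertical above 0.5 rad).
It fails at once if the sugar jar is shoved more than 30 mm (distance of sugar_jar from where it was at the start of the episode above 0.03 m).
It fails at once if the short spoon is moved more than 40 mm (distance of short_spoon from where it was at the start of the episode above 0.04 m).
It also fails if it takes over 48 s, if anything falls off the work surface, if the arm or the gripper's body presses on something with over 40 N, if the wrist force passes 120 N, or if a joint passes its speed limit or range.

## Working session

There is one attempt and no reset: what is moved stays moved. The work goes in short steps, Python scripts to look and compute and a tool call to move; the robot and the scene stay as the last step left them, time stands still between calls to the robot, and variables do not carry over. Pictures are saved under pics/ and viewed, and the job is handed in when it is done.

Besides the shell and the picture viewer there is one more tool, called in YAML: its name, and indented under it one key for each argument. jog_arm: Moves the arm, as the interface text tells. Shift numbers are shares of 40 mm and turn numbers shares of 90 degrees, none past 1 either way. Its arguments: {"type":"object","properties":{"steps":{"type":"array"}},"required":["steps"]}

```bash
mkdir -p pics; ls
python3 - <<'E'
from cell import *
import cv2,numpy as np
print(tip_extent, read_state())
for n in("side","top"):
    p=get_image(n); cv2.imwrite(f"pics/{n}0.png",p["img"][:,:,::-1])
    np.savez(f"{n}0.npz",**{k:v for k,v in p.items()})
    print(n,p["eye"],p["rotation"],p["camera_matrix"])
    for o in["long_spoon","short_spoon","caddy","jug","glass_a","sugar_jar","tray"]:
        for r in outline_of(p,o): 
            print(o,r["p"],r["rect"],r["mask"].sum())
            if r["p"]>.3:
                m=r["mask"]; np.save(f"m_{n}_{o}_{r['rect'][0]:.0f}.npy",m)
E
```

```text
pics
0.1734 {'time_s': 0.0, 'joints': array([-1.22813035e+00,  3.59512088e-01,  1.51143536e+00, -1.35041689e-06,
        1.27248522e+00, -1.15100757e-01]), 'dq': array([ 2.23120931e-04,  7.54766208e-04, -4.96215173e-04,  7.91683527e-06,
       -1.00063503e-03, -2.76335952e-04]), 'joint_torque': array([ 5.16599775e-04, -5.27609861e+01, -2.78620756e+01, -5.38795223e-05,
        1.31661992e-02, -5.98163524e-06]), 'eef_pos': array([ 0.26503874, -0.53788878,  0.40384795]), 'eef_rot': array([[-8.97041604e-01, -6.19459907e-04,  4.41945673e-01],
       [-4.41946057e-01,  1.73260830e-03, -8.97039955e-01],
       [-2.10038454e-04, -9.99998307e-01, -1.82798959e-03]]), 'contact_force': array([ 0.00454578, -0.15365889, -0.16739912]), 'torque': array([0.01082827, 0.03202652, 0.00064873]), 'opening': 0.08550666705968686}
side [0.02609559 0.58512723 0.86437501] [[-0.75966576 -0.40536712  0.50851297]
 [-0.64999678  0.49771    -0.57427253]
 [-0.02030078 -0.76678697 -0.64158056]] [[521.32167143   0.         314.14199355]
 [  0.         521.32167143 232.96275477]
 [  0.           0.           1.        
[... 416 characters left out ...]
11544
top [ 0.52990337 -0.02210383  0.97005099] [[ 3.01212564e-02 -9.98373520e-01  4.84047880e-02]
 [-9.99546120e-01 -3.00609792e-02  1.97293144e-03]
 [-5.14627177e-04 -4.84422452e-02 -9.98825853e-01]] [[465.69326658   0.         322.37560262]
 [  0.         465.69326658 247.38085224]
 [  0.           0.           1.        ]]
long_spoon 0.6 [163.3, 281.0, 226.5, 327.7] 446
short_spoon 0.62 [210.7, 301.5, 248.1, 336.3] 355
caddy 0.96 [182.8, 265.1, 261.1, 340.7] 2501
caddy 0.49 [443.8, 244.1, 516.4, 310.2] 3594
jug 0.56 [441.2, 247.3, 520.7, 311.7] 3587
glass_a 0.67 [391.2, 226.2, 431.0, 259.7] 1127
sugar_jar 0.93 [362.6, 142.9, 404.8, 188.9] 1373
tray 0.55 [291.7, 204.1, 537.9, 373.4] 25905
```

Run:
```python
import cv2
a=cv2.imread("pics/top0.png"); cv2.imwrite("pics/top0c.png",cv2.resize(a[130:400,150:550],None,fx=2,fy=2,interpolation=cv2.INTER_CUBIC))
a=cv2.imread("pics/side0.png"); cv2.imwrite("pics/side0c.png",cv2.resize(a[160:420,240:480],None,fx=2.3,fy=2.3,interpolation=cv2.INTER_CUBIC))
```

```text
(no output)
```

View pics/top0c.png

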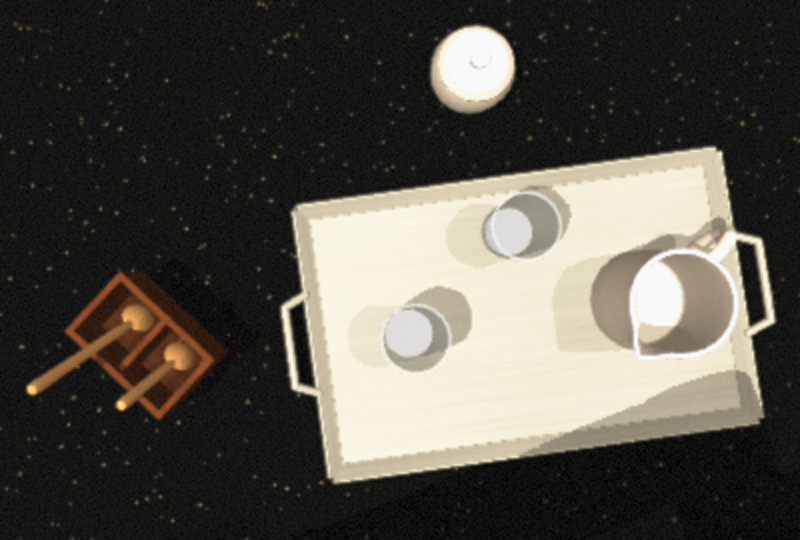

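View pics/side0c.png

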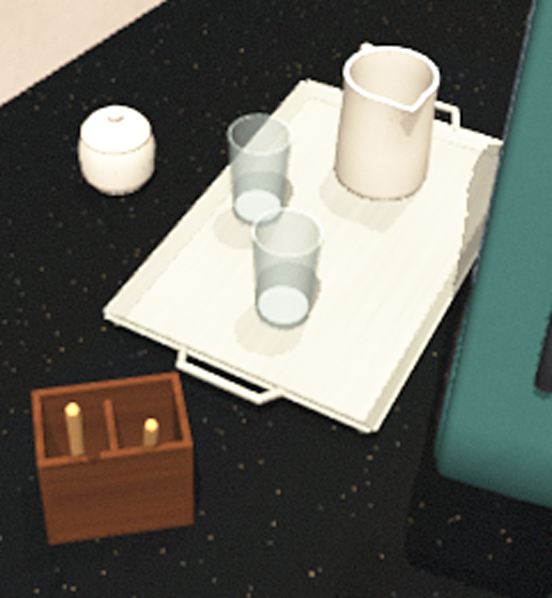

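View pics/side0.png

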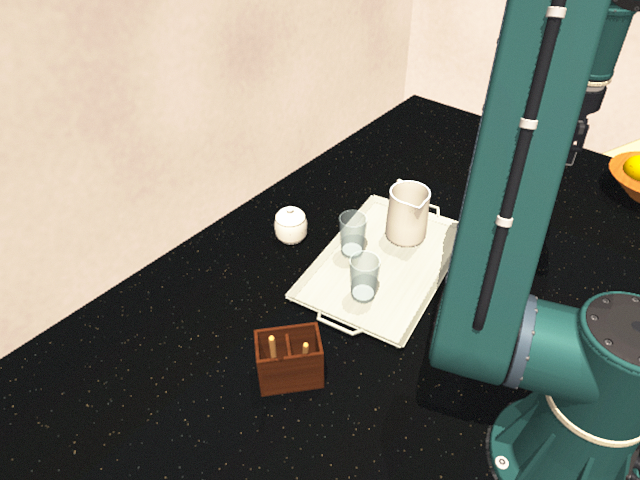

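```bash
cat > h.py <<'E'
import numpy as np,cv2
def cloud(p):
    K=p["camera_matrix"];z=p["range_z"];v,u=np.mgrid[:480,:640]
    c=np.stack([(u-K[0,2])/K[0,0]*z,(v-K[1,2])/K[1,1]*z,z],-1)
    w=c@p["rotation"].T+p["eye"]; w[z<=0]=np.nan; return w
def ray(p,u,v,zw):
    K=p["camera_matrix"];d=p["rotation"]@np.array([(u-K[0,2])/K[0,0],(v-K[1,2])/K[1,1],1.])
    return p["eye"]+d*(zw-p["eye"][2])/d[2]
def proj(p,w):
    c=p["rotation"].T@(np.asarray(w)-p["eye"]);q=p["camera_matrix"]@c;return q[:2]/q[2]
def fitcirc(P):
    A=np.c_[2*P[:,:2],np.ones(len(P))];s=np.linalg.lstsq(A,(P[:,:2]**2).sum(1),rcond=None)[0]
    return s[:2],np.sqrt(s[2]+s[:2]@s[:2])
E
python3 - <<'E'
from h import *
import glob
for n in("top","side"):
    p=dict(np.load(n+"0.npz"));w=cloud(p)
    for f in sorted(glob.glob(f"m_{n}_*")):
        m=np.load(f)&np.isfinite(w[...,2]);P=w[m]
        print(f,m.sum(),np.percentile(P,[2,50,98],axis=0).round(3).tolist())
p=dict(np.load("top0.npz"));w=cloud(p)
# rim
z=w[...,2]
sel=np.zeros((480,640),bool);sel[235:325,430:530]=1
R=w[sel&(z>.135)&(z<.155)]
print(len(R)); 
P=R
for i in range(6):
    c,r=fitcirc(P);d=np.hypot(*(R[:,:2]-c).T);P=R[abs(d-r)<[.02,.01,.006,.004,.004,.004][i]]
print("rim",c,r,len(P)); far=R[d>r+.006]; 
print("lip dir",[ (np.degrees(np.arctan2(*(q[:2]-c)[::-1])).round(),np.hypot(*(q[:2]-c)).round(3)) for q in far[::3]])
H=w[sel&(z>.09)&(z<.132)];d=np.hypot(*(H[:,:2]-c).T);H=H[d>.055]
print("handle",len(H),H.mean(0)-[*c,0],np.degrees(np.arctan2(*(H.mean(0)[:2]-c)[::-1])))
# caddy rim
sel=np.zeros((480,640),bool);sel[260:345,180:265]=1
C=w[sel&(z>.1)&(z<.11)];print("caddy",len(C),cv2.minAreaRect((C[:,:2]*1000).astype(np.float32)))
sel[:]=0;sel[275:345,155:265]=1
S=w[sel&(z>.115)];print(len(S),S[np.argsort(-S[:,2])][:200:6].round(3).tolist())
E
```

```text
m_top_caddy_183.npy 2490 [[0.408, 0.103, 0.004], [0.466, 0.172, 0.069], [0.524, 0.228, 0.107]]
m_top_caddy_444.npy 3580 [[0.474, -0.369, 0.013], [0.522, -0.343, 0.079], [0.58, -0.272, 0.146]]
m_top_glass_a_391.npy 1121 [[0.555, -0.216, 0.014], [0.587, -0.196, 0.057], [0.614, -0.156, 0.117]]
m_top_jug_441.npy 3575 [[0.474, -0.369, 0.014], [0.521, -0.343, 0.08], [0.581, -0.272, 0.146]]
m_top_long_spoon_163.npy 446 [[0.433, 0.174, 0.022], [0.465, 0.203, 0.107], [0.497, 0.231, 0.205]]
m_top_short_spoon_211.npy 355 [[0.413, 0.13, 0.007], [0.44, 0.151, 0.057], [0.461, 0.174, 0.145]]
m_top_sugar_jar_363.npy 1368 [[0.707, -0.175, 0.037], [0.738, -0.139, 0.076], [0.776, -0.105, 0.094]]
m_top_tray_292.npy 25791 [[0.349, -0.433, 0.006], [0.488, -0.186, 0.011], [0.654, 0.017, 0.028]]
m_side_caddy_258.npy 4152 [[0.402, 0.109, 0.004], [0.459, 0.175, 0.069], [0.523, 0.234, 0.106]]
m_side_glass_a_338.npy 1162 [[0.554, -0.322, 0.002], [0.582, -0.171, 0.085], [0.69, -0.152, 0.116]]
m_side_glass_a_346.npy 1366 [[0.449, -0.117, 0.015], [0.474, -0.074, 0.083], [0.51, -0.054, 0.115]]
m_side_jug_386.npy 25
[... 1675 characters left out ...]
 0.23, 0.204], [0.436, 0.228, 0.202], [0.437, 0.227, 0.201], [0.432, 0.226, 0.199], [0.438, 0.225, 0.197], [0.441, 0.228, 0.195], [0.44, 0.225, 0.193], [0.438, 0.224, 0.191], [0.441, 0.223, 0.189], [0.442, 0.226, 0.187], [0.444, 0.226, 0.185], [0.442, 0.222, 0.183], [0.442, 0.221, 0.181], [0.446, 0.222, 0.178], [0.445, 0.219, 0.175], [0.448, 0.224, 0.172], [0.447, 0.219, 0.17], [0.447, 0.218, 0.168], [0.444, 0.217, 0.165], [0.448, 0.217, 0.161], [0.452, 0.221, 0.159], [0.445, 0.216, 0.158], [0.451, 0.215, 0.155], [0.449, 0.215, 0.151], [0.451, 0.211, 0.15], [0.456, 0.216, 0.148], [0.413, 0.174, 0.146], [0.417, 0.174, 0.145], [0.456, 0.212, 0.144], [0.418, 0.17, 0.143], [0.454, 0.212, 0.143]]
```

Run:
```python
from h import *
for n,f in(("top","m_top_long_spoon_163.npy"),("side","m_side_long_spoon_270.npy")):
    p=dict(np.load(n+"0.npz"));w=cloud(p);m=np.load(f);P=w[m&(w[...,2]>.118)]
    c=np.median(P,0);
    for i in range(5):
        u,s,v=np.linalg.svd(P-P.mean(0));d=v[0]*np.sign(v[0][2]);c=P.mean(0)
        r=np.linalg.norm((P-c)-np.outer((P-c)@d,d),axis=1);P=P[r<.008]
    e=c+d*((P-c)@d).max();g=lambda z:c+d*(z-c[2])/d[2]
    print(n,len(P),c,d,"lean",np.degrees(np.arccos(d[2])),np.degrees(np.arctan2(d[1],d[0])),"end",e,"@.176",g(.176))
    print(proj(p,g(.176)),proj(p,e))
    k=w[m&(w[...,2]>.195)]
    print(k.mean(0))
```

```text
top 206 [0.44582712 0.21943199 0.16990188] [-0.2914727   0.25513706  0.92192665] lean 22.790609983680486 138.80311610921765 end [0.43365111 0.23009011 0.20841455] @.176 [0.44389916 0.2211196  0.176     ]
[177.67447965 316.41079004] [165.67144601 324.57360605]
[0.43611637 0.22846411 0.20131168]
side 111 [0.44149194 0.22741322 0.17159705] [-0.27174625  0.23692776  0.93274821] lean 21.132655269064024 138.91576032635956 end [0.43162533 0.23601563 0.2054634 ] @.176 [0.44020918 0.22853162 0.176     ]
[272.274266   343.97016491] [271.54788635 337.98799002]
[0.43324841 0.23472868 0.20206467]
```

jog_arm:
  steps:
    - [[0,-0.095,0],[0,-0.1,0],0.6]
    - [[0,-0.095,0],[0,-0.1,0],0.6]
    - [[0,-0.095,0],[0,-0.1,0],0.6]
    - [[0,-0.095,0],[0,-0.1,0],0.6]
    - [[0,-0.095,0],[0,-0.1,0],0.6]
    - [[0,-0.095,0],[0,0,0],0.6]
    - [[0,-0.095,0],[0,0,0],0.6]
    - [[0,-0.095,0],[0,0,0],0.6]
    - [[0,-0.095,0],[0,0,0],0.6]
    - [[0,-0.095,0],[0,0,0],0.6]
    - [[0,-0.095,0],[0,0,0],0.6]
    - [[0,-0.095,0],[0,0,0],0.6]
    - [[0,-0.095,0],[0,0,0],0.6]
    - [[0,0,0],[0,0,0],0.6]

```text
time_s: 2.2
eef_pos: [0.2651, -0.5381, 0.4257]
eef_rot: [[0.747, 0.0, 0.664], [-0.664, -0.0, 0.747], [0.0, -1.0, -0.0]]
contact_force: [-0.3, 0.0, 0.8]
opening: 0.0512
```

jog_arm:
  steps:
    - [[0,0,0],[0,0,0.96],0.6]
    - [[0,0,0],[0,0,0.96],0.6]
    - [[0,0,0],[0,0,0.96],0.6]
    - [[0,0,0],[0,0,0.96],0.6]
    - [[0,0,0],[0,0,0.96],0.6]
    - [[0,0,0],[0,0,0.96],0.6]
    - [[0,0,0],[-0.75,0,0.94],0.6]
    - [[0,0,0],[-0.75,0,0.94],0.6]
    - [[0,0,0],[-0.75,0,0.94],0.6]
    - [[0,0,0],[-0.75,0,0.94],0.6]
    - [[0,0,0],[-0.75,0,0.94],0.6]
    - [[0,0,0],[-0.75,0,0.94],0.6]
    - [[0,0,0],[-0.75,0,0.94],0.6]
    - [[0,0,0],[-0.75,0,0.94],0.6]
    - [[0,0,0],[-0.75,0,0.94],0.6]
    - [[0,0,0],[-0.75,0,0.94],0.6]
    - [[0,0,0],[0,0,0],0.6]

```text
time_s: 3.9
eef_pos: [0.4781, 0.1323, 0.4252]
eef_rot: [[0.69, 0.012, 0.724], [-0.724, -0.005, 0.69], [0.012, -1.0, 0.005]]
contact_force: [0.5, -1.4, -0.1]
opening: 0.0515
```

```bash
cat > d.py <<'E'
import sys,numpy as np
from cell import read_state
s=read_state();t=np.array(eval(sys.argv[1]));R=s["eef_rot"]
print("pos",s["eef_pos"].round(4),"az",np.degrees(np.arctan2(R[1,2],R[0,2])).round(2),"tool shift/40mm",(R.T@(t-s["eef_pos"])/.04).round(3),s["joints"].round(2),s["time_s"],s["opening"])
E
python3 d.py "[.442,.225,.331]"
```

```text
pos [0.4781 0.1323 0.4252] az 43.61 tool shift/40mm [-2.328  2.333  0.934] [ 0.13  0.19  1.7  -0.01  1.24 -0.63] 3.9 0.051451823328517526
```

jog_arm:
  steps:
    - [[0,-0.05,0],[-0.6,0,0.23],0.6]
    - [[0,0,0],[-0.6,0,0.23],0.6]
    - [[0,0,0],[-0.5,0,0.2],0.6]
    - [[0,0,0],[-0.4,0,0.1],0.6]
    - [[0,0,0],[0,0,0],0.6]
    - [[0,0,0],[0,0,0],0.6]

```text
time_s: 4.5
eef_pos: [0.4369, 0.2136, 0.4244]
eef_rot: [[0.735, 0.013, 0.678], [-0.678, -0.007, 0.735], [0.015, -1.0, 0.004]]
contact_force: [1.2, -0.3, -1.0]
opening: 0.0513
```

```bash
python3 d.py "[.442,.225,.331]"; python3 -c "
from cell import *;print(read_state()['eef_rot'].round(4))"
```

```text
pos [0.4369 0.2136 0.4244] az 47.32 tool shift/40mm [-0.132  2.336  0.287] [ 0.32  0.17  1.72 -0.01  1.24 -0.5 ] 4.5 0.05131186174438542
[[ 0.735   0.0133  0.6779]
 [-0.6779 -0.0072  0.7351]
 [ 0.0147 -0.9999  0.0037]]
```

jog_arm:
  steps:
    - [[0,-0.016,0],[-0.19,0,0.3],0.6]
    - [[0,0,0],[0,0,0],0.6]
    - [[0,0,0],[0,0,0],0.6]

```text
time_s: 4.8
eef_pos: [0.441, 0.2268, 0.4246]
eef_rot: [[0.75, 0.014, 0.661], [-0.661, -0.008, 0.75], [0.016, -1.0, 0.004]]
contact_force: [-0.5, -0.1, 0.1]
opening: 0.0511
```

```bash
python3 d.py "[.440,.226,.331]"
python3 - <<'E'
from h import *
from cell import *
s=read_state();R=s["eef_rot"]
for n in("top","side"):
    p=get_image(n);im=p["img"][:,:,::-1].copy();
    for o,c in((.155,(0,0,255)),(.24,(0,255,0))):
        u=proj(p,s["eef_pos"]+R[:,1]*o); cv2.circle(im,tuple(int(x) for x in u),2,c,-1)
    print(u)
    a=im[230:400,130:330] if n=="top" else im[230:420,180:380]
    cv2.imwrite(f"pics/{n}1.png",cv2.resize(a,None,fx=3,fy=3))
E
```

```text
pos [0.441  0.2268 0.4246] az 48.59 tool shift/40mm [-0.042  2.339 -0.041] [ 0.34  0.19  1.71 -0.01  1.24 -0.5 ] 4.8 0.05112026471257226
[173.79975905 316.52672375]
[271.55431254 337.99702306]
```

View pics/top1.png

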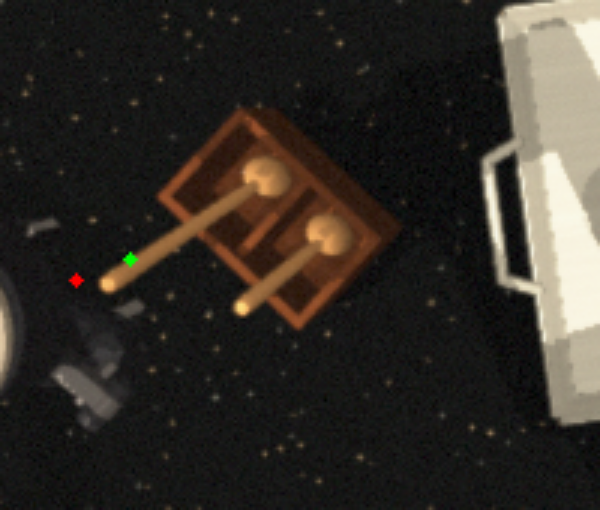

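View pics/side1.png

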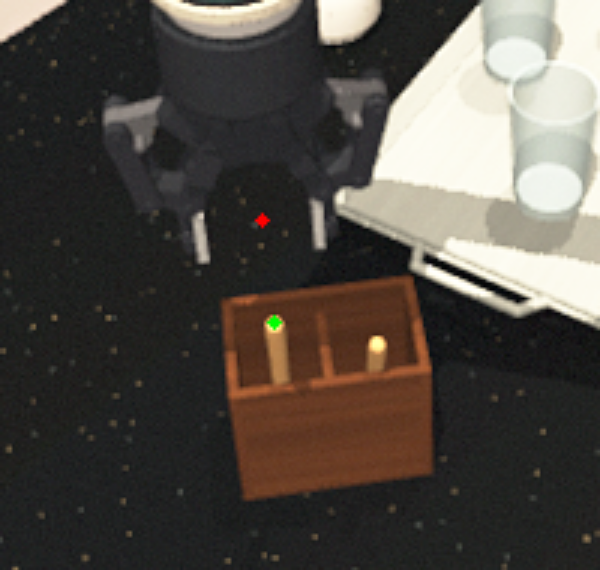

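jog_arm:
  steps:
    - [[0,0,0],[-0.02,0.5,-0.02],0.6]
    - [[0,0,0],[-0.02,0.5,-0.02],0.6]
    - [[0,0,0],[0,0.5,0],0.6]
    - [[0,0,0],[0,0.4,0],0.6]
    - [[0,0,0],[0,0.3,0],0.6]
    - [[0,0,0],[0,0.1,0],0.6]
    - [[0,0,0],[0,0,0],0.6]
    - [[0,0,0],[0,0,0],0.6]

```text
time_s: 5.7
eef_pos: [0.4419, 0.2244, 0.3308]
eef_rot: [[0.747, 0.018, 0.664], [-0.664, -0.007, 0.748], [0.018, -1.0, 0.006]]
contact_force: [-0.3, 1.0, 0.3]
opening: 0.051
```

```bash
python3 d.py "[.440,.226,.331]"
python3 - <<'E'
from h import *
from cell import *
for n in("top","side"):
    p=get_image(n);im=p["img"][:,:,::-1].copy();
    a=im[230:400,130:330] if n=="top" else im[260:420,200:360]
    cv2.imwrite(f"pics/{n}2.png",cv2.resize(a,None,fx=3,fy=3))
E
```

```text
pos [0.4419 0.2244 0.3308] az 48.38 tool shift/40mm [-0.062 -0.006 -0.001] [ 0.34  0.29  1.83 -0.01  1.01 -0.5 ] 5.7 0.05101345043036083
```

View pics/side2.png

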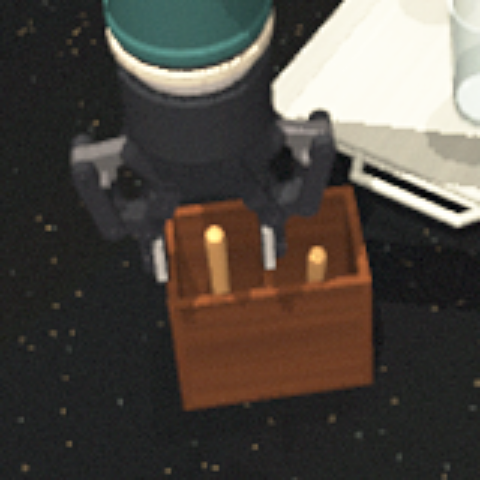

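jog_arm:
  steps:
    - [[0,0,0],[-0.06,0,0],0.6]
    - [[0,0,0],[0,0,0],0]
    - [[0,0,0],[0,0,0],0]
    - [[0,0,0],[0,0,0],0]
    - [[0,0,0],[0,0,0],0]
    - [[0,0,0],[0,0,0],0]
    - [[0,0,0],[0,0,0],0]
    - [[0,0,0],[0,0,0],0]

```text
time_s: 6.6
eef_pos: [0.4405, 0.2265, 0.3328]
eef_rot: [[0.748, 0.022, 0.664], [-0.664, -0.006, 0.748], [0.02, -1.0, 0.01]]
contact_force: [-0.3, 0.0, 0.5]
opening: 0.0084
```

jog_arm:
  steps:
    - [[0,0,0],[0,-0.2,0],0]
    - [[0,0,0],[0,-0.4,0],0]
    - [[0,0,0],[0,-0.5,0],0]
    - [[0,0,0],[0,-0.5,0],0]
    - [[0,0,0],[0,-0.5,0],0]
    - [[0,0,0],[0,-0.5,0],0]
    - [[0,0,0],[0,-0.5,0],0]
    - [[0,0,0],[0,-0.5,0],0]
    - [[0,0,0],[0,-0.5,0],0]
    - [[0,0,0],[0,-0.2,0],0]
    - [[0,0,0],[0,0,0],0]
    - [[0,0,0],[0,0,0],0]

```text
time_s: 7.8
eef_pos: [0.435, 0.2271, 0.5155]
eef_rot: [[0.747, 0.021, 0.664], [-0.664, -0.005, 0.748], [0.019, -1.0, 0.01]]
contact_force: [0.0, -0.5, -0.7]
opening: 0.0081
```

Run:
```python
from h import *
from cell import *
s=read_state();print(s["eef_pos"],s["joints"].round(2),s["opening"])
for n in("top","side"):
    p=get_image(n);im=p["img"][:,:,::-1].copy();
    np.savez(f"{n}3.npz",**p)
    for r in outline_of(p,"long_spoon"):
        print(n,r["p"],r["rect"]); 
        if r["p"]>.4: np.save(f"m3_{n}.npy",r["mask"])
    a=im[200:400,100:330] if n=="top" else im[160:420,180:400]
    cv2.imwrite(f"pics/{n}3.png",cv2.resize(a,None,fx=2.3,fy=2.3))
```

```text
[0.43503721 0.22708367 0.51550566] [ 0.35  0.11  1.58 -0.01  1.44 -0.5 ] 0.00807409242694132
top 0.73 [121.9, 289.2, 202.3, 335.8]
side 0.81 [258.2, 253.7, 276.8, 306.1]
```

View pics/side3.png

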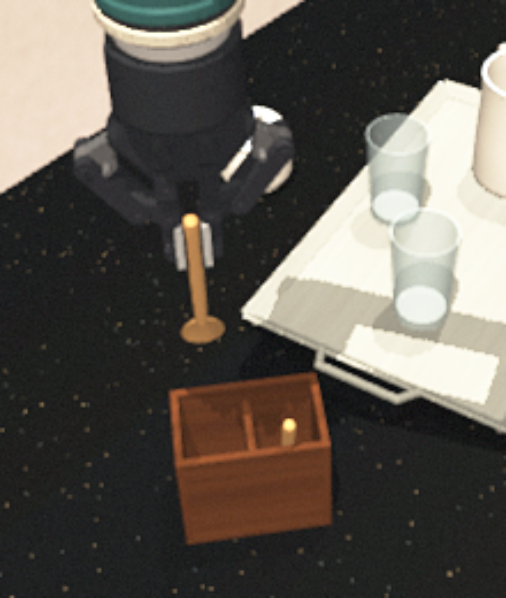

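View pics/top3.png

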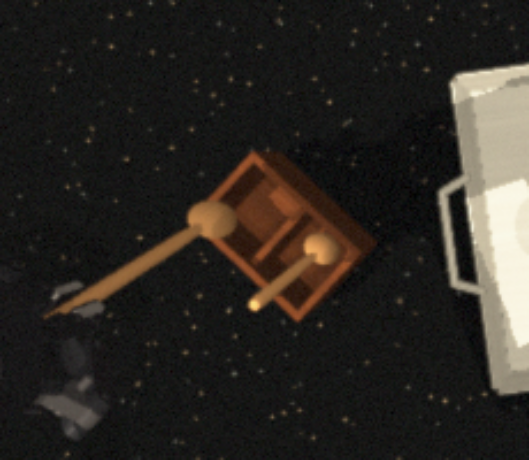

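```bash
cat > fit.py <<'E'
from h import *
from scipy.optimize import least_squares
def fit(views,x0):
    # handle points as a cylinder r=5mm; x=(px,py,dx,dy) at z=z0
    pts=[]
    for p,m in views:
        w=cloud(p);pts.append(w[m&np.isfinite(w[...,2])])
    P=np.concatenate(pts)
    return P
E
python3 - <<'E'
from h import *
from scipy.optimize import least_squares
from cell import read_state
s=read_state();R=s["eef_rot"];T=s["eef_pos"]
Ps=[];tips=[]
for n in("top","side"):
    p=dict(np.load(n+"3.npz"));w=cloud(p);m=np.load(f"m3_{n}.npy");P=w[m&np.isfinite(w[...,2])];Q=(P-T)@R
    print(n,len(Q),np.percentile(Q,[1,50,99],axis=0).round(3).tolist())
    Ps.append(Q)
H=[Q[(Q[:,1]>.175)&(Q[:,1]<.275)&(abs(Q[:,2])<.02)] for Q in Ps]; print([len(h) for h in H])
W=np.concatenate([np.full(len(h),1/np.sqrt(len(h))) for h in H]);H=np.concatenate(H)
def res(a):
    d=np.array([a[2],1,a[3]]);d/=np.linalg.norm(d);c=np.array([a[0],.2,a[1]]);v=H-c
    return (np.linalg.norm(v-np.outer(v@d,d),axis=1)-.005)*W
r=least_squares(res,[0.015,0,.4,0],loss="soft_l1",f_scale=.0003).x
d=np.array([r[2],1,r[3]]);d/=np.linalg.norm(d);c=np.array([r[0],.2,r[1]])
print("axis point",c,"dir",d,"lean vs tool",np.degrees(np.arccos(d[1])))
for Q in Ps: print("extent along axis",np.percentile((Q-c)@d,[0,1,50,99,100]).round(4))
print("at y=.155:",c-d*.045/d[1])
print("world dir",-R@d)
E
```

```text
top 733 [[-0.104, 0.149, -0.014], [0.036, 0.256, -0.0], [0.066, 0.515, 0.067]]
side 432 [[-0.015, 0.127, -0.011], [0.025, 0.233, 0.002], [0.064, 0.325, 0.015]]
[329, 159]
axis point [0.01588822 0.2        0.00126185] dir [ 3.62128291e-01  9.32128243e-01 -1.99710589e-04] lean vs tool 21.230962717949854
extent along axis [-0.0633 -0.0523  0.0613  0.2693  0.2943]
extent along axis [-0.0803 -0.0777  0.0335  0.1341  0.3903]
at y=.155: [-0.00159411  0.155       0.0012715 ]
world dir [-0.28870449  0.24620793  0.92521964]
```

jog_arm:
  steps:
    - [[0,0.05,0],[0,-0.1,0],0]
    - [[0,0.095,0],[0,-0.1,0],0]
    - [[0,0.095,0],[0,-0.1,0],0]
    - [[0,0.095,0],[0,-0.1,0],0]
    - [[0,0.095,0],[0,0,0],0]
    - [[0,0.095,0],[0,0,0],0]
    - [[0,0.095,0],[0,0,0],0]
    - [[0,0.095,0],[0,0,0],0]
    - [[0,0.095,0],[0,0,0],0]
    - [[0,0.095,0],[0,0,0],0]
    - [[0,0.095,0],[0,0,0],0]
    - [[0,0.095,0],[0,0,0],0]
    - [[0,0.095,0],[0,0,0],0]
    - [[0,0.095,0],[0,0,0],0]
    - [[0,0.095,0],[0,0,0],0]
    - [[0,0.095,0],[0,0,0],0]
    - [[0,0.095,0],[0,0,0],0]
    - [[0,0.095,0],[0,0,0],0]
    - [[0,0.05,0],[0,0,0],0]
    - [[0,0,0],[0,0,0],0]

```text
time_s: 10.0
eef_pos: [0.4333, 0.2263, 0.5141]
eef_rot: [[-0.954, -0.01, -0.299], [0.3, -0.017, -0.954], [0.005, -1.0, 0.019]]
contact_force: [-0.5, -0.3, 0.2]
opening: 0.0085
```

```bash
python3 d.py "[.554,-.344,.515]"
```

```text
pos [0.4333 0.2263 0.5141] az -107.43 tool shift/40mm [-7.149  0.189 12.697] [ 0.34  0.11  1.57 -0.01  1.47  2.22] 10.0 0.008522566335592226
```

jog_arm:
  steps:
    - [[0,0,0],[-0.3,-0.1,0.5],0]
    - [[0,0,0],[-0.5,-0.1,0.9],0]
    - [[0,0,0],[-0.5,-0.1,0.9],0]
    - [[0,0,0],[-0.5,-0.1,0.9],0]
    - [[0,0,0],[-0.5,-0.1,0.9],0]
    - [[0,0,0],[-0.5,-0.1,0.9],0]
    - [[0,0,0],[-0.5,-0.05,0.9],0]
    - [[0,0,0],[-0.5,-0.05,0.9],0]
    - [[0,0,0],[-0.5,-0.05,0.9],0]
    - [[0,0,0],[-0.5,-0.05,0.9],0]
    - [[0,0,0],[-0.4,0,0.6],0]
    - [[0,0,0],[-0.2,0,0.3],0]
    - [[0,0,0],[0,0,0],0]

```text
time_s: 11.3
eef_pos: [0.5359, -0.2155, 0.5454]
eef_rot: [[-0.964, -0.02, -0.264], [0.265, -0.014, -0.964], [0.015, -1.0, 0.019]]
contact_force: [0.2, 0.6, -0.8]
opening: 0.0086
```

```bash
python3 d.py "[.554,-.344,.515]"
```

```text
pos [ 0.5359 -0.2155  0.5454] az -105.34 tool shift/40mm [-1.299  0.796  2.964] [-0.49  0.24  1.34 -0.02  1.57  1.34] 11.3 0.008617094732350212
```

jog_arm:
  steps:
    - [[0,0.09,0],[0,0,0],0]
    - [[0,0.09,0],[0,0,0],0]
    - [[0,0.025,0],[0,0,0],0]
    - [[0,0,0],[0,0,0],0]

```text
time_s: 11.7
eef_pos: [0.5349, -0.2103, 0.5439]
eef_rot: [[-0.828, -0.024, -0.561], [0.561, -0.009, -0.828], [0.015, -1.0, 0.021]]
contact_force: [-0.3, -0.3, 0.1]
opening: 0.0085
```

```bash
python3 d.py "[.554,-.344,.515]"
```

```text
pos [ 0.5349 -0.2103  0.5439] az -124.11 tool shift/40mm [-2.282  0.741  2.484] [-0.49  0.23  1.35 -0.02  1.57  1.68] 11.7 0.008519364209034257
```

jog_arm:
  steps:
    - [[-0.013,0,0.01],[-0.45,0,0.5],0]
    - [[0,0,0],[-0.5,0,0.55],0]
    - [[0,0,0],[-0.5,0,0.55],0]
    - [[0,0,0],[-0.5,0,0.55],0]
    - [[0,0,0],[-0.2,0,0.2],0]
    - [[0,0,0],[0,0,0],0]
    - [[0,0,0],[0,0,0],0]

```text
time_s: 12.4
eef_pos: [0.5547, -0.3293, 0.5438]
eef_rot: [[-0.841, -0.0, -0.542], [0.542, 0.006, -0.841], [0.003, -1.0, -0.005]]
contact_force: [0.0, 0.5, 0.1]
opening: 0.0086
```

```bash
cat > tip.py <<'E'
import numpy as np
from cell import read_state
s=read_state();R=s["eef_rot"];T=s["eef_pos"]
J=np.array([.5187,-.3199,.01]);h=np.array([np.cos(np.radians(-34)),np.sin(np.radians(-34)),0]);l=np.array([-h[1],h[0],0])
tip=T+R@[.0651,.3268,.0012];d=-R@[.3621,.932,0]
print("T",T.round(4),"az",np.degrees(np.arctan2(R[1,2],R[0,2])).round(1),"y",R[:,1].round(3),"f",s["contact_force"].round(1),s["time_s"],s["opening"].round(4))
q=tip-J;print("tip in jug: x %.4f y %.4f z %.4f"%(q@h,q@l,q[2]),"dir h,l,z",(d@h).round(3),(d@l).round(3),d[2].round(3))
want=J+h*-.022+l*0
print("tool shift/40mm to x=-.022,y=0, same z:",(R.T@((want-tip)*[1,1,0])/.04).round(3))
E
python3 tip.py
```

```text
Traceback (most recent call last):
  File "tip.py", line 6, in <module>
    print("T",T.round(4),"az",np.degrees(np.arctan2(R[1,2],R[0,2])).round(1),"y",R[:,1].round(3),"f",s["contact_force"].round(1),s["time_s"],s["opening"].round(4))
                                                                                                                                             ^^^^^^^^^^^^^^^^^^
AttributeError: 'float' object has no attribute 'round'
```

```bash
sed -i 's/s\["opening"\].round(4)/s["opening"]/' tip.py; python3 tip.py
python3 - <<'E'
from h import *
from cell import *
for n in("top","side"):
    p=get_image(n);im=p["img"][:,:,::-1].copy()
    np.savez(f"{n}4.npz",**p)
    for r in outline_of(p,"long_spoon"):
        print(n,r["p"],r["rect"]); 
    for r in outline_of(p,"jug"):
        print(n,r["p"],r["rect"]); 
    a=im[180:400,370:640] if n=="top" else im[100:320,340:640]
    cv2.imwrite(f"pics/{n}4.png",cv2.resize(a,None,fx=2.5,fy=2.5))
E
```

```text
T [ 0.5547 -0.3293  0.5438] az -122.8 y [-0.     0.006 -1.   ] f [0.  0.5 0.1] 12.4 0.008618546120203394
tip in jug: x -0.0311 y 0.0113 z 0.2072 dir h,l,z 0.365 0.003 0.931
tool shift/40mm to x=-.022,y=0, same z: [-0.221 -0.002  0.287]
top 0.73 [485.4, 262.4, 563.1, 298.3]
top 0.81 [443.8, 243.5, 520.3, 310.7]
side 0.59 [406.4, 97.5, 419.2, 173.6]
side 0.19 [278.2, 207.4, 304.9, 242.6]
side 0.93 [386.5, 178.1, 431.2, 246.4]
```

View pics/top4.png

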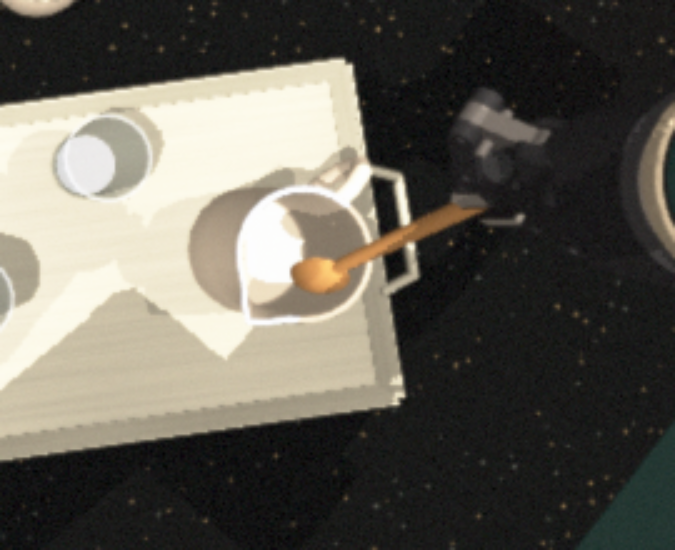

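View pics/side4.png

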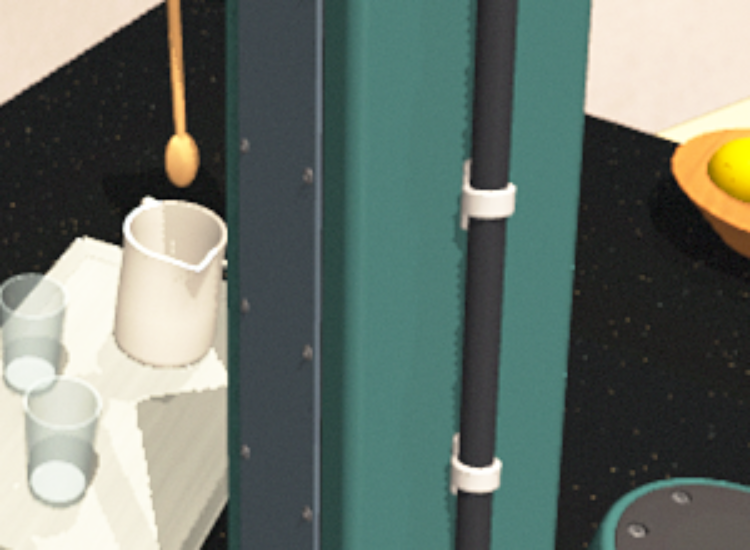

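jog_arm:
  steps:
    - [[0,0.012,0],[-0.22,0,0.29],0]
    - [[0,0,0],[0,0.4,0],0]
    - [[0,0,0],[0,0.4,0],0]
    - [[0,0,0],[0,0,0],0]
    - [[0,0,0],[0,0,0],0]

```text
time_s: 13.2
eef_pos: [0.5563, -0.347, 0.5131]
eef_rot: [[-0.828, 0.003, -0.561], [0.561, 0.001, -0.828], [-0.002, -1.0, -0.003]]
contact_force: [-0.3, -0.5, 0.3]
opening: 0.0088
```

```bash
python3 tip.py
python3 - <<'E'
from h import *
from cell import *
s=read_state();R=s["eef_rot"];T=s["eef_pos"]
p=get_image("top");w=cloud(p);z=w[...,2]
im=p["img"][:,:,::-1].copy()
u=proj(p,T+R@[.0651,.3268,.0012]);print("tip px",u)
cv2.circle(im,tuple(int(round(x)) for x in u),1,(0,0,255),-1)
u=proj(p,[.5187,-.3199,.145]);cv2.circle(im,tuple(int(round(x)) for x in u),1,(0,255,0),-1)
cv2.imwrite("pics/top5.png",cv2.resize(im[220:340,410:590],None,fx=4,fy=4))
E
```

```text
T [ 0.5563 -0.347   0.5131] az -124.1 y [ 0.003  0.001 -1.   ] f [-0.3 -0.5  0.3] 13.2 0.008751592029961008
tip in jug: x -0.0183 y -0.0016 z 0.1762 dir h,l,z 0.361 -0.003 0.933
tool shift/40mm to x=-.022,y=0, same z: [ 0.093 -0.    -0.041]
tip px [494.31486338 291.43902873]
```

View pics/top5.png

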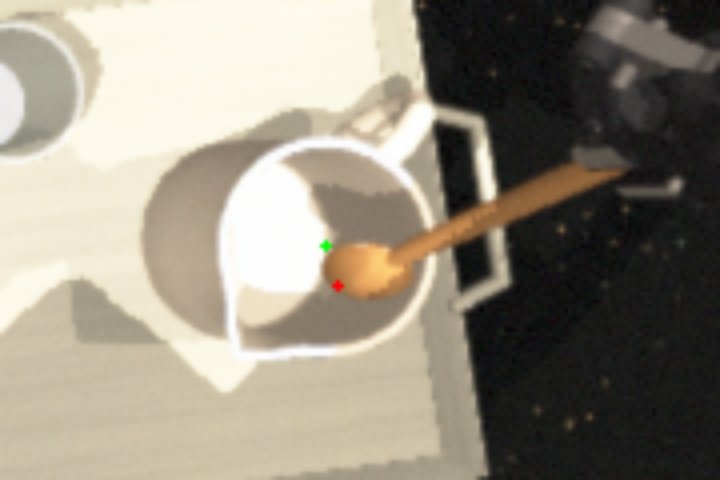

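jog_arm:
  steps:
    - [[0,0,0],[0.2,0,0.15],0]
    - [[0,0,0],[0,0.3,0],0]
    - [[0,0,0],[0,0.3,0],0]
    - [[0,0,0],[0,0.3,0],0]
    - [[0,0,0],[0,0.3,0],0]
    - [[0,0,0],[0,0.3,0],0]
    - [[0,0,0],[0,0,0],0]
    - [[0,0,0],[0,0,0],0]

```text
time_s: 14.05
eef_pos: [0.5454, -0.3476, 0.4482]
eef_rot: [[-0.828, 0.003, -0.561], [0.561, 0.001, -0.828], [-0.002, -1.0, -0.003]]
contact_force: [-0.0, 0.7, 0.1]
opening: 0.0085
```

```bash
python3 tip.py
cat > look.py <<'E'
import sys
from h import *
from cell import *
k=sys.argv[1]
s=read_state();R=s["eef_rot"];T=s["eef_pos"]
p=get_image("top");im=p["img"][:,:,::-1].copy();np.savez("top_l.npz",**p)
u=proj(p,T+R@[.0651,.3268,.0012]);cv2.circle(im,tuple(int(round(x)) for x in u),1,(0,0,255),-1)
cv2.imwrite(f"pics/top{k}.png",cv2.resize(im[220:340,410:590],None,fx=4,fy=4))
p=get_image("side");im=p["img"][:,:,::-1].copy();np.savez("side_l.npz",**p)
cv2.imwrite(f"pics/side{k}.png",cv2.resize(im[120:270,340:480],None,fx=3.5,fy=3.5))
E
python3 look.py 6
```

```text
T [ 0.5454 -0.3476  0.4482] az -124.1 y [ 0.003  0.001 -1.   ] f [-0.   0.7  0.1] 14.05 0.008540007094329918
tip in jug: x -0.0269 y -0.0083 z 0.1113 dir h,l,z 0.36 -0.003 0.933
tool shift/40mm to x=-.022,y=0, same z: [-0.121  0.001 -0.207]
```

View pics/top6.png

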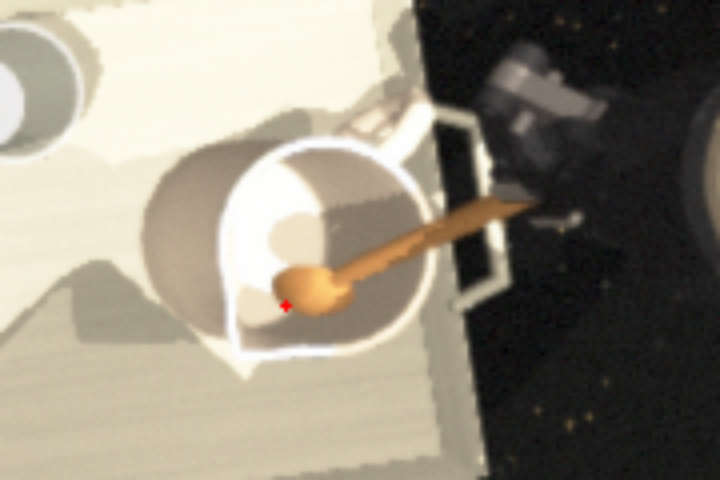

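View pics/side6.png

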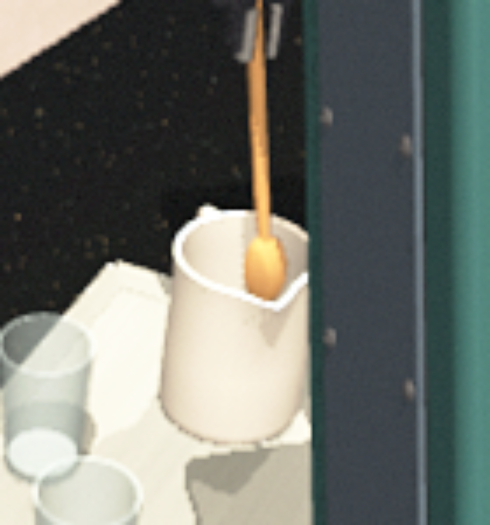

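Run:
```python
from h import *
from cell import *
s=read_state();R=s["eef_rot"];T=s["eef_pos"]
J=np.array([.5187,-.3199,.01]);h=np.array([np.cos(np.radians(-34)),np.sin(np.radians(-34)),0]);l=np.array([-h[1],h[0],0])
for n in("top","side"):
    p=get_image(n);w=cloud(p)
    for r in outline_of(p,"long_spoon")[:1]:
        m=r["mask"]&np.isfinite(w[...,2]);P=w[m];print(n,r["p"],m.sum())
        for zz in np.arange(.12,.32,.02):
            k=P[abs(P[:,2]-zz)<.008]
            if len(k)>4: q=np.median(k,0)-J; print(round(zz,2),len(k),"x %.4f y %.4f"%(q@h,q@l))
    # jug rim again, minus spoon
    z=w[...,2]
    if n=="top":
        sel=np.zeros((480,640),bool);sel[235:325,440:530]=1;Rm=w[sel&(z>.137)&(z<.153)&~m];Pq=Rm
        for t in(.02,.01,.006,.004,.004):
            c,rr=fitcirc(Pq);d=np.hypot(*(Rm[:,:2]-c).T);Pq=Rm[abs(d-rr)<t]
        print("rim",c,rr,len(Pq))
u=T+R@[0,.155,0]-J;print("grasp x %.4f y %.4f z %.4f"%(u@h,u@l,u[2]+.01))
```

```text
top 0.87 397
0.14 46 x -0.0270 y -0.0011
0.16 106 x -0.0177 y -0.0041
0.18 28 x -0.0089 y -0.0048
0.2 34 x -0.0006 y -0.0045
0.22 29 x 0.0066 y -0.0047
0.24 39 x 0.0145 y -0.0044
0.26 40 x 0.0223 y -0.0045
rim [ 0.51854888 -0.31980406] 0.046260743725960264 482
side 0.95 491
0.12 10 x -0.0208 y -0.0035
0.14 86 x -0.0248 y -0.0007
0.16 75 x -0.0162 y -0.0027
0.18 26 x -0.0059 y -0.0036
0.2 29 x 0.0003 y -0.0028
0.22 36 x 0.0089 y -0.0043
0.24 30 x 0.0152 y -0.0032
0.26 33 x 0.0227 y -0.0045
0.28 30 x 0.0302 y -0.0054
grasp x 0.0380 y -0.0077 z 0.2936
```

jog_arm:
  steps:
    - [[0,0,0],[-0.12,0.2,-0.08],0]
    - [[0,0,0],[0,0.3,0],0]
    - [[0,0,0],[0,0.3,0],0]
    - [[0,0,0],[0,0.3,0],0]
    - [[0,0,0],[0,0.3,0],0]
    - [[0,0,0],[0,0.3,0],0]
    - [[0,0,0],[0,0.3,0],0]
    - [[0,0,0],[0,0,0],0]
    - [[0,0,0],[0,0,0],0]

```text
time_s: 15.25
eef_pos: [0.5518, -0.3475, 0.3607]
eef_rot: [[-0.828, 0.003, -0.561], [0.561, 0.001, -0.828], [-0.001, -1.0, -0.003]]
contact_force: [-0.4, -0.8, 0.1]
opening: 0.0085
```

```bash
python3 tip.py; python3 look.py 7
```

```text
T [ 0.5518 -0.3475  0.3607] az -124.1 y [ 0.003  0.001 -1.   ] f [-0.4 -0.8  0.1] 15.25 0.008451078905347659
tip in jug: x -0.0218 y -0.0046 z 0.0238 dir h,l,z 0.361 -0.003 0.932
tool shift/40mm to x=-.022,y=0, same z: [ 0.006  0.    -0.115]
```

View pics/top7.png

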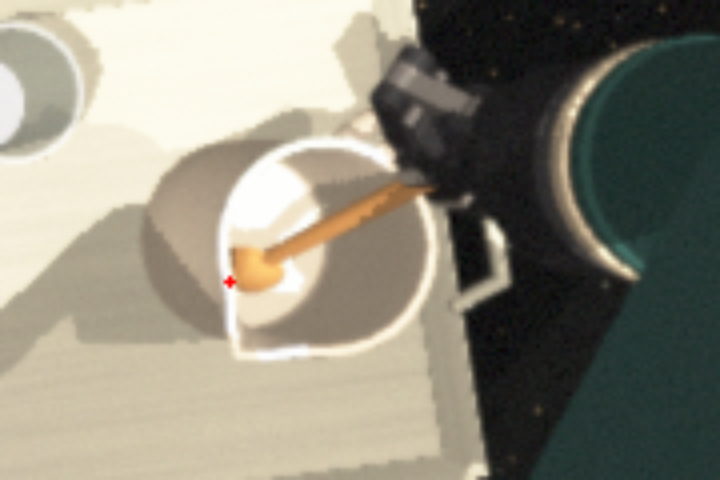

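View pics/side7.png

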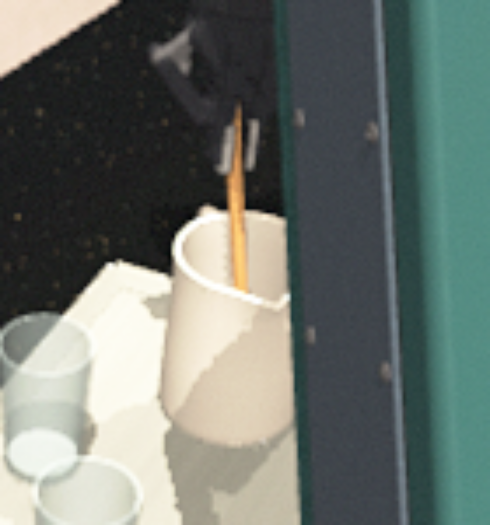

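jog_arm:
  steps:
    - [[0,0,0],[0,0.15,0],0]
    - [[0,0,0],[0,0.1,0],0]
    - [[0,0,0],[0,0.1,0],0]
    - [[0,0,0],[0,0,0],0]
    - [[0,0,0],[0,0,0],0]

```text
time_s: 15.85
eef_pos: [0.5524, -0.3479, 0.348]
eef_rot: [[-0.828, 0.006, -0.561], [0.561, -0.001, -0.828], [-0.006, -1.0, -0.002]]
contact_force: [-0.2, -0.1, -0.3]
opening: 0.0089
```

```bash
python3 tip.py
```

```text
T [ 0.5524 -0.3479  0.348 ] az -124.1 y [ 0.006 -0.001 -1.   ] f [-0.2 -0.1 -0.3] 15.85 0.00886597928799749
tip in jug: x -0.0196 y -0.0047 z 0.0108 dir h,l,z 0.357 -0.003 0.934
tool shift/40mm to x=-.022,y=0, same z: [ 0.059 -0.    -0.118]
```

jog_arm:
  steps:
    - [[0,0,0],[-0.1,0.06,0],0]
    - [[0,0,0],[-0.08,0.04,0],0]
    - [[0,0,0],[0,0,0],0]
    - [[0,0,0],[0,0,0],0]

```text
time_s: 16.25
eef_pos: [0.5591, -0.3524, 0.3441]
eef_rot: [[-0.828, 0.006, -0.561], [0.561, -0.001, -0.828], [-0.006, -1.0, -0.002]]
contact_force: [-0.4, 0.0, 0.7]
opening: 0.0086
```

```bash
python3 tip.py; python3 look.py 8
```

```text
T [ 0.5591 -0.3524  0.3441] az -124.1 y [ 0.006 -0.001 -1.   ] f [-0.4  0.   0.7] 16.25 0.008564092135473848
tip in jug: x -0.0115 y -0.0047 z 0.0069 dir h,l,z 0.357 -0.003 0.934
tool shift/40mm to x=-.022,y=0, same z: [ 0.262 -0.001 -0.118]
```

View pics/top8.png

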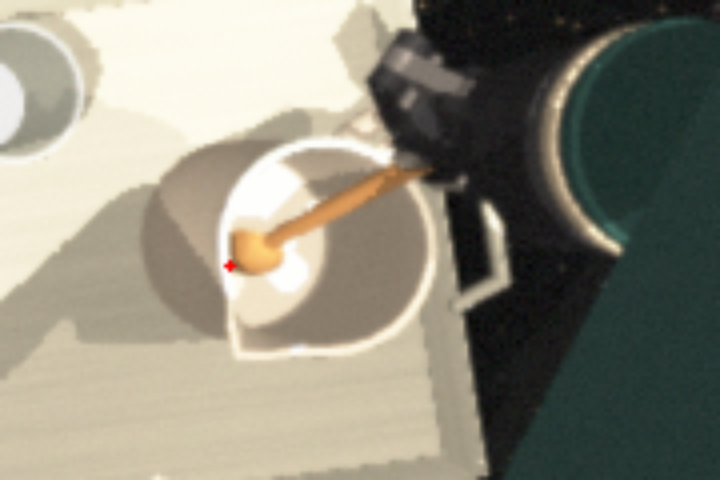

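jog_arm:
  steps:
    - [[0,0,0],[0,0,0],0.15]
    - [[0,0,0],[0,0,0],0.2]
    - [[0,0,0],[0,0,0],0.3]
    - [[0,0,0],[0,0,0],0.45]
    - [[0,0,0],[0,0,0],0.6]
    - [[0,0,0],[0,0,0],0.6]
    - [[0,0,0],[0,0,0],0.6]
    - [[0,0,0],[0,0,0],0.6]

```text
time_s: 17.15
eef_pos: [0.5591, -0.3525, 0.3445]
eef_rot: [[-0.828, 0.007, -0.561], [0.561, -0.002, -0.828], [-0.007, -1.0, -0.002]]
contact_force: [-0.3, 0.5, -0.1]
opening: 0.0512
```

```bash
python3 tip.py; python3 look.py 9
```

```text
T [ 0.5591 -0.3525  0.3445] az -124.1 y [ 0.007 -0.002 -1.   ] f [-0.3  0.5 -0.1] 17.15 0.05118715279576663
tip in jug: x -0.0111 y -0.0048 z 0.0072 dir h,l,z 0.355 -0.003 0.935
tool shift/40mm to x=-.022,y=0, same z: [ 0.274 -0.002 -0.119]
```

View pics/top9.png

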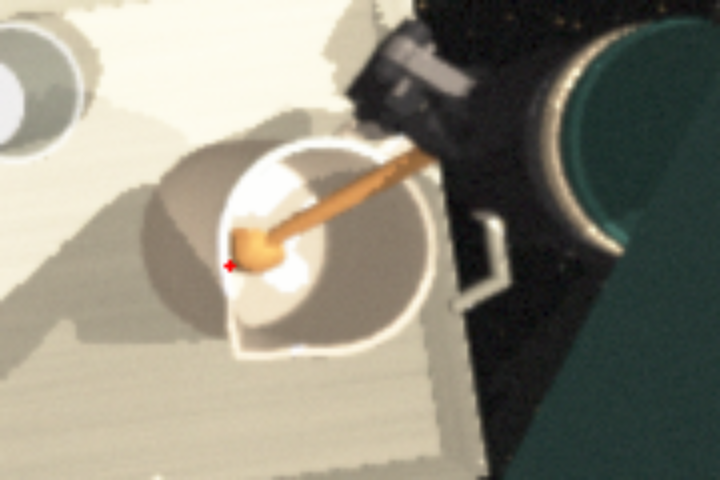

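View pics/side9.png

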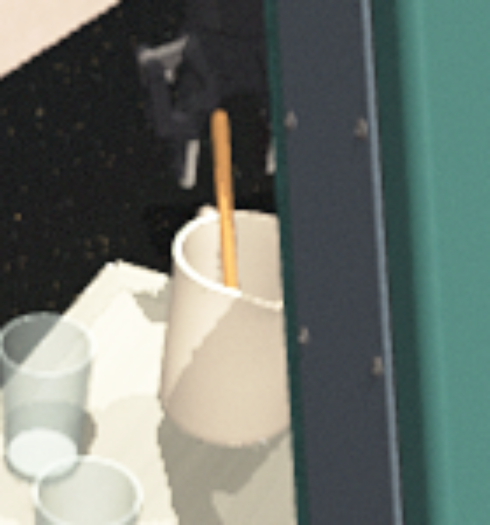

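jog_arm:
  steps:
    - [[0,0,0],[0,-0.2,0],0.6]
    - [[0,0,0],[0,-0.4,0],0.6]
    - [[0,0,0],[0,-0.5,0],0.6]
    - [[0,0,0],[0,-0.5,0],0.6]
    - [[0,0,0],[0,-0.6,0],0.6]
    - [[0,0,0],[0,-0.6,0],0.6]
    - [[0,0,0],[0,-0.5,0],0.6]
    - [[0,0,0],[-0.6,0,0],0.6]
    - [[0,0,0],[-0.6,0,0],0.6]
    - [[0,0,0],[-0.6,0,0],0.6]
    - [[0,0,0],[0,0,0],0.6]
    - [[0,0,0],[0,0,0],0.6]

```text
time_s: 18.45
eef_pos: [0.6185, -0.3929, 0.4907]
eef_rot: [[-0.828, 0.011, -0.561], [0.561, -0.005, -0.828], [-0.012, -1.0, -0.002]]
contact_force: [-0.2, 0.4, -0.1]
opening: 0.0515
```

```bash
python3 look.py 10
python3 - <<'E'
from h import *
from cell import *
J=np.array([.5187,-.3199,.01]);h=np.array([np.cos(np.radians(-34)),np.sin(np.radians(-34)),0]);l=np.array([-h[1],h[0],0])
for n in("top","side"):
    p=get_image(n);w=cloud(p);z=w[...,2]
    for r in outline_of(p,"long_spoon")[:2]:
        m=r["mask"]&np.isfinite(z);P=w[m];print(n,r["p"],m.sum(),r["rect"])
        for zz in np.arange(.02,.24,.02):
            k=P[abs(P[:,2]-zz)<.008]
            if len(k)>4: q=np.median(k,0)-J; print(round(zz,2),len(k),"x %.4f y %.4f"%(q@h,q@l))
    for o in("glass_a","sugar_jar","short_spoon"):
        for r in outline_of(p,o)[:2]: print(o,r["p"],r["rect"])
    if n=="top":
        sel=np.zeros((480,640),bool);sel[235:325,440:530]=1;Rm=w[sel&(z>.137)&(z<.153)];Pq=Rm
        for t in(.02,.01,.006,.004,.004):
            c,rr=fitcirc(Pq);d=np.hypot(*(Rm[:,:2]-c).T);Pq=Rm[abs(d-rr)<t]
        print("rim",c,rr)
print(read_state()["time_s"])
E
```

```text
top 0.9 519 [466.1, 248.5, 532.2, 288.0]
0.02 7 x 0.0430 y -0.0219
0.04 46 x -0.0106 y -0.0016
0.06 63 x 0.0003 y -0.0023
0.08 26 x 0.0093 y -0.0011
0.1 31 x 0.0167 y -0.0012
0.12 37 x 0.0253 y -0.0008
0.14 34 x 0.0323 y -0.0011
0.16 42 x 0.0414 y -0.0008
0.18 41 x 0.0487 y -0.0013
0.2 49 x 0.0569 y 0.0003
0.22 25 x 0.0654 y -0.0012
glass_a 0.63 [339.8, 281.0, 378.4, 318.9]
sugar_jar 0.85 [362.2, 142.3, 410.7, 188.6]
short_spoon 0.69 [207.2, 299.9, 247.1, 335.6]
rim [ 0.51855329 -0.31972251] 0.046207173911454756
side 0.79 170 [401.2, 154.7, 406.3, 201.2]
0.12 25 x 0.0260 y 0.0009
0.14 16 x 0.0343 y 0.0006
0.16 31 x 0.0413 y 0.0010
0.18 28 x 0.0496 y 0.0007
0.2 29 x 0.0575 y 0.0003
0.22 5 x 0.0628 y 0.0018
glass_a 0.74 [338.1, 211.7, 368.6, 259.1]
glass_a 0.61 [346.9, 250.3, 379.7, 305.2]
sugar_jar 0.85 [273.0, 204.7, 305.9, 243.5]
short_spoon 0.4 [305.0, 344.3, 307.0, 354.7]
19.05
```

View pics/top10.png

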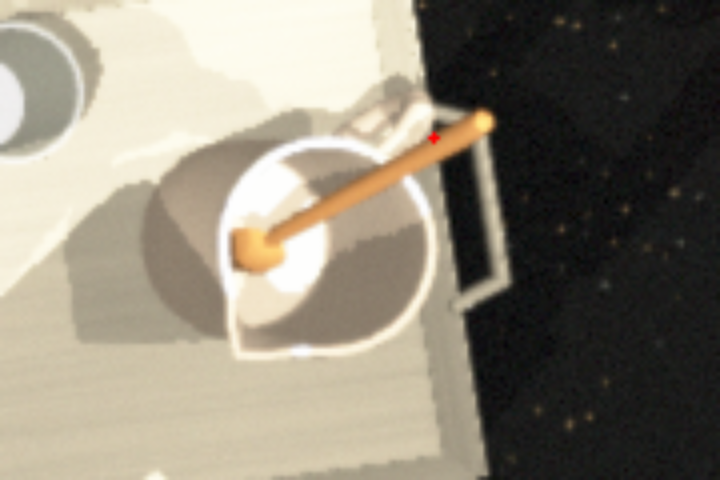

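View pics/side10.png

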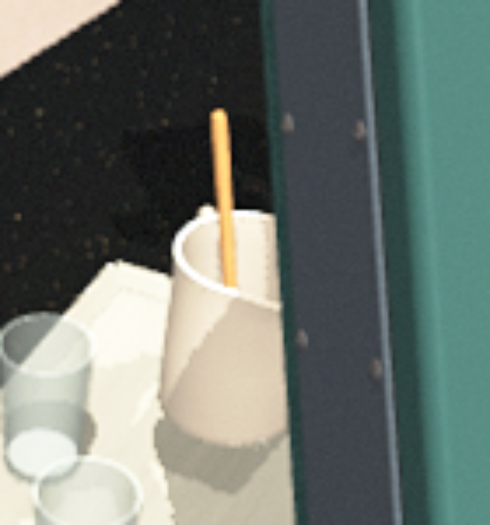

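```bash
python3 -c "
from cell import *;print(sign_off(),read_state()['time_s'])"
```

```text
the job is handed in; nothing more can be done
the job is handed in; nothing more can be done
```

The long spoon is standing in the jug, bowl at the bottom, with its handle leaning on the rim above the jug's handle. I handed the job in at about 19 s; no verdict comes back.

I took the spoon by its handle and lifted it clear of the caddy. I then turned its lean toward the jug's handle, lowered it to the floor while still gripped, let go and backed the gripper off.

Last checks before handing in:
- **Spoon:** the handle's end is about 65 mm from the jug's axis toward the jug's handle, within a few millimetres to the side. It is about 21 cm above the jug's underside. The bowl tip was at the floor within about 1 mm by my estimate, since the camera could not see the tip at the bottom.
- **Jug:** its rim centre matched the starting position to within 1 mm, and it stood upright.
- **Bystanders:** the sugar jar and both glasses stayed where they were, to within a few pixels. The short spoon matched its starting place in the top view; the side view found it only faintly (0.40).

Some checks disagreed or were incomplete:
- **Handle direction:** readings from the jug's handle and from its lip differed by about 6°, so I used a value between them. That is worth about 7 mm at the spoon's end, against the 40 mm allowed.
- **Tip position:** before I lowered the spoon, its predicted tip was about 8 mm off what the picture showed. I corrected that before it entered the jug.
- **Glasses:** in the last top view the network reported only one of the two; the side view showed both.

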